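# Hook out the tray of nature finds

### The job

The tray of nuts and cones has slid back under the low craft shelf where a hand cannot reach it. Take the pull hook, catch the steel loop on the front of the tray and draw the tray out until its front board stands about a finger's width or more clear of the shelf's edge. Then unhook and lay the hook flat on the table a hand's width away from the loop, without dropping it; do not touch the tray with the gripper itself, and do not disturb the jar, the spool or the little bark house.

Things in the scene. Friction and masses are not known exactly. Their poses are not given: they have to be found in the camera images.
- shelf: Low wooden shelf fixed to the table: board 330 mm deep (x), 210 wide (y), underside at 66 mm, top at 84. Origin: at table height under the middle of the board's front edge; +x runs level in under the shelf. The first 85 mm is a free ledge, open in front and at both sides; behind it side panels (inner faces y = +-85 mm) carry the board, with the tray between them.
- tray (a joint): Plywood tray (150 mm wide, 210 deep, 50 high, nuts inside) sliding out along the shelf's -x. Value q: metres drawn out, 0 = fully in, stop at 0.15; starts at 0 to 0.02. The outer face of its front board lies 85 mm minus q behind the shelf's front edge (level with it at q = 0.085). It resists with 3 N plus 12 N per m/s and stays where it is left.
- tray_eye (a point): Centre of the hole of the steel loop on the tray's front board: on the shelf's centre line, 27 mm above the table, 69 mm minus q behind the shelf's front edge. Axes as the shelf's. Loop of 8 mm bar, upright in the x-z plane; hole 32 mm (x) by 34 (z), open sideways along y, so a tip enters from the side, behind the upright front bar (its front 24 mm to -x).
- hook: Pull hook lying flat. Wooden handle 110 mm long (x), 28 wide, 34 high; origin at the centre of its underside. From its +x end an 8 mm aluminium rod, centre 22 mm above the underside, runs along x to x = 200 mm and there bends square and level to +y, ending at y = 36 mm. About 0.15 kg, centre of mass 35 mm ahead of the origin; grip the handle across its width.
- hook_tip (a point): Middle of the bent end of the hook: 200 mm ahead of the handle's origin, 18 mm to +y and 22 mm above the handle's underside. Axes as the hook's.
- jar: Bystander: amber glass jar, 64 mm across, 90 mm tall, standing on top of the shelf. Origin at the centre of its underside.
- spool: Bystander: spool of wire, 48 mm across, 50 mm tall, standing on the table. Origin at the centre of its underside.
- bark_house: Bystander: little house with a bark roof, about 110 x 110 mm, 85 mm tall, standing on top of the shelf. Origin at the centre of its underside.

How it is judged:
On the way, in this order (a step that is already met when the one before it is completed fails the run):
1. the hook's bent end is through the tray's loop (x of hook_tip in the frame of tray_eye between -0.016 and 0.016 m and y of hook_tip in the frame of tray_eye between -0.016 and 0.016 m and z of hook_tip in the frame of tray_eye between -0.017 and 0.017 m), for 0.1 s.
2. the hook, still in the loop, has drawn the tray's front board out past the shelf's edge (value of joint tray above 0.09 m and x of hook_tip in the frame of tray_eye between -0.02 and 0.02 m and y of hook_tip in the frame of tray_eye between -0.018 and 0.018 m and z of hook_tip in the frame of tray_eye between -0.02 and 0.02 m), for 0.1 s.
At the end, for the whole second after the job is handed in: The tray is drawn out at least 90 mm (front board 5 mm or more past the shelf's edge) and still; the hook lies flat on the table (underside within 12 mm of it, tilt under 0.12 rad), at rest, with the middle of its bent end more than 50 mm from the loop's centre (value of joint tray above 0.09 m and velocity of joint tray between -0.01 and 0.01 m/s and height (world z) of hook below 0.012 m and angle between hook's own z axis and vertical below 0.12 rad and linear speed of hook below 0.02 m/s and horizontal distance between hook_tip and tray_eye above 0.05 m); the robot touches nothing.
It fails at once if the gripper or arm touches the tray (contact force between any of the fingers, the arm and tray above 1 N).
It fails at once if the hook is dropped (let go more than 50 mm above the table) (height (world z) of hook above 0.05 m and contact force between the fingers and hook below 0.05 N).
It fails at once if the jar is shifted more than 20 mm or tipped (distance of jar from where it was at the start of the episode above 0.02 m or angle between jar's own z axis and vertical above 0.3 rad).
It fails at once if the spool is shifted more than 20 mm or tipped (distance of spool from where it was at the start of the episode above 0.02 m or angle between spool's own z axis and vertical above 0.3 rad).
It fails at once if the bark house is shifted more than 20 mm or tipped (distance of bark_house from where it was at the start of the episode above 0.02 m or angle between bark_house's own z axis and vertical above 0.3 rad).
It also fails if it takes over 46 s, if anything falls off the work surface, if the arm or the gripper's body presses on something with over 40 N, if the wrist force passes 120 N, or if a joint passes its speed limit or range.

### The arm

A 6-joint arm with a two-finger parallel gripper is mounted at the origin on the work surface. World frame = base frame: x ahead of the robot, y to its left, z up, the work surface at z = 0. Lengths are in m, angles in rad, forces in N, time in s.
With the tool pointing down it reaches from about 0.275 to 0.825 m from the base axis. Payload 4.9 kg.
Tool frame: the origin (TCP) lies midway between the tips of the shut fingers; the grasp point (between the pads) lies 19 mm behind it (tcp_to_grasp is the distance from the TCP to the grasp point, in m); z points along the fingers, y is the line along which they close (so a half turn about z gives the same grasp; the last joint's range is limited). The gripper opens to 85 mm and grips with 20 to 120 N. Pads are 22 mm wide; open, the fingers measure 114 mm over their backs; the gripper's body (76 mm by 85 mm) begins 54 mm behind the grasp point. The pads swing forward as they close: fully open they stand 13 mm farther back than shut.
Start: joints at [0.996, 0.326, -0.193, 1.052, 0, 1.437], TCP at [0.235, 0.497, 0.205] pointing down, gripper open.
Joint ranges: [-2.65, 2.65], [-0.97, 1.79], [-1.3, 1.35], [-1.93, 2.1], [-1.47, 1.37], [-3.14, 3.14]. Speed limits (rad/s): [2.57, 2.57, 3.14, 3.14, 3.14, 3.14].

### API

Orientations are given as a unit quaternion [w, x, y, z].
In Python, from workcell import * gives the robot as it stands. The module is installed in compiled form; this text tells all that it offers.
- The arm moves only by the shell command python3 -m inch 'ROWS'. ROWS is text: rows parted by semicolons, each of 7 numbers parted by spaces: the shift along the world's x, y, z in m, then the turn, a rotation vector about the world's x, y, z in degrees, then the closure, from 0 (fully open) to 1 (shut). In form: dx dy dz wx wy wz jaw; .... A call has exactly 8 rows; each row is the pose to reach, as a shift and turn from the pose commanded when the call began; what a row does not reach only later rows make up. A row lasts 1/8 s, in which the tool goes at most 62.5 mm and 10.7 degrees, less where a joint would pass 70% of its speed; a pose out of reach is approached as far as the arm can. A call with a gripper value outside its range is refused whole. The fingers move at their own pace and stop on an object; the grip force is fixed at half the most. Time passes only in rows, so rows that repeat a pose let the fingers close, or fill a call up. It gives the time, the measured TCP pose, the force, the opening and the grip force at its end, in the units of the state.
- read_state(): the state, without advancing time (a new reading comes with each control period).
- camera(name): name is "side" or "top"; returns (picture, depth): 420x560x3 uint8, red, green, blue; 420x560 float32, m along the optical axis (not along the pixel's ray), 0 where there is no reading.
- camera_info(name): a dict with "intrinsics" (3x3 intrinsics, pixels), "k1" (the pictures are not rectified: a ray, as slopes to the right and down, at radius r is drawn at 1 + k1 r^2 times it, then the intrinsics apply), "R" (3x3) and "t" (3): a world point X has camera coordinates R X + t. Camera axes: x right, y down, z forward; pixel columns grow to the right and rows downward; lengths in m; the calibration is good to about 2 mm. A picture is of the moment at which its call begins. camera_info takes no time and is no camera call.
- close_job(): hands the job in; it is judged then, once.
The state is a dict: "time_s": time; "joints": joint angles; "qvel": joint speeds; "effort": joint torques, N m; "tool_pos": TCP position; "orientation": TCP orientation; "contact_force": force on the tool from outside, world axes, zero at the start; "torque": the same for the moment, N m; "grip_width": opening from 0.0 (shut) to 1.0 (fully open); "finger_force": force on a finger pad.
Only numpy, scipy, OpenCV 4.12 (cv2) and the standard library are available. Lean on these libraries where they do the work, as an engineer would, in place of code of your own. Each camera call takes 0.05 s, during which the arm holds its last target. There are 200 camera calls.

## Working session

There is one attempt and no reset: what is moved stays moved. The work goes in short steps, Python scripts to look and compute and a shell command to move; the robot and the scene stay as the last step left them, time stands still between calls to the robot, and variables do not carry over. Pictures are saved under pics/ and viewed, at most 10 in all, crops included, and the job is handed in when it is done.

```bash
mkdir -p pics
cat > h.py <<'E'
from workcell import *
import numpy as np, cv2
def shot(n):
    p,d=camera(n); return p,d,camera_info(n)
def cloud(d,c):
    K=np.array(c["intrinsics"]);R=np.array(c["R"]);t=np.array(c["t"])
    v,u=np.indices(d.shape)
    pts=np.stack([u,v],-1).reshape(-1,1,2).astype(float)
    x=(pts[:,0,0]-K[0,2])/K[0,0];y=(pts[:,0,1]-K[1,2])/K[1,1]
    xu,yu=x.copy(),y.copy()
    for _ in range(20):
        s=1+c["k1"]*(xu**2+yu**2);xu,yu=x/s,y/s
    z=d.reshape(-1)
    P=np.stack([xu*z,yu*z,z],-1)
    W=(P-t)@R
    W[z==0]=np.nan
    return W.reshape(d.shape+(3,))
E
python3 - <<'E'
from h import *
for n in("top","side"):
    p,d,c=shot(n);cv2.imwrite(f"pics/{n}0.png",p[:,:,::-1]);np.savez(f"{n}0.npz",p=p,W=cloud(d,c))
    print(n,c, (d==0).mean())
s=read_state();print(s["tool_pos"],s["orientation"],s["time_s"])
E
```

```text
top {'intrinsics': array([[462.3486427 ,   0.        , 279.19211665],
       [  0.        , 462.3486427 , 203.81063537],
       [  0.        ,   0.        ,   1.        ]]), 'k1': -0.07552242810508025, 'R': array([[ 0.01793147, -0.99976697,  0.01201957],
       [-0.99307094, -0.0192052 , -0.11593648],
       [ 0.1161403 , -0.00985738, -0.9931839 ]]), 't': array([-0.01360953,  0.60549543,  0.92389363])} 0.003903061224489796
side {'intrinsics': array([[470.89360378,   0.        , 281.10125687],
       [  0.        , 470.89360378, 204.17689192],
       [  0.        ,   0.        ,   1.        ]]), 'k1': -0.08966121127562963, 'R': array([[ 0.74194366, -0.67037051, -0.01109047],
       [-0.46513607, -0.50274278, -0.72862757],
       [ 0.48287478,  0.54575918, -0.68482031]]), 't': array([-0.42720305,  0.33650624,  0.75168418])} 0.0038818027210884352
[0.23435007 0.49693664 0.20389333] [-2.49767080e-04  2.18622655e-01  9.75809159e-01 -7.46912566e-04] 0.1
```

View pics/top0.png

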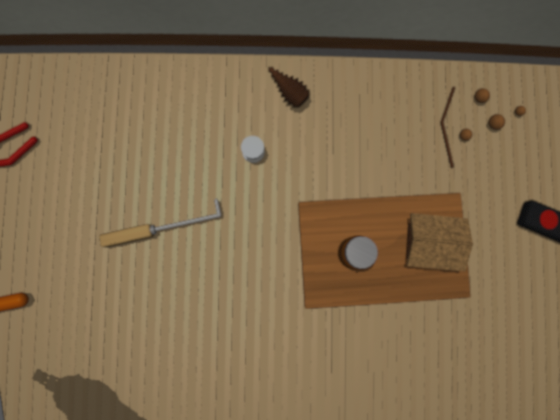

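View pics/side0.png

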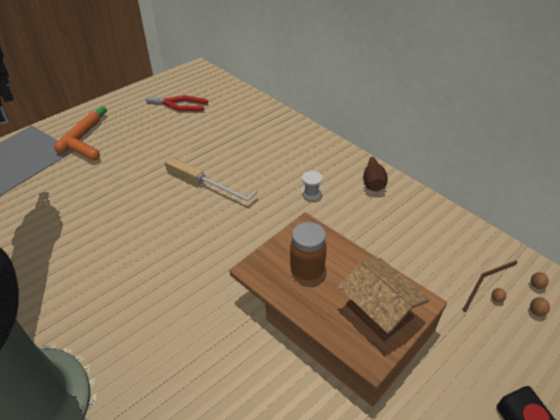

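The top view shows the hook at about (100–220, 205–240), pointing towards image right (world −y) with its bend to image up (+x). The shelf spans (300–470, 195–305) with its front edge at the left. The spool is at (253,150). The side view confirms that the free ledge is on the hook side.

```bash
cat > m.py <<'E'
from h import *
def shelf(p,W):
    m=(abs(W[...,2]-.084)<.006)
    n,l,s,c=cv2.connectedComponentsWithStats(m.astype(np.uint8))
    i=1+s[1:,4].argmax(); P=W[l==i]
    r=cv2.minAreaRect((P[:,:2]*1000).astype(np.float32)); return P[:,2].mean(),r,cv2.boxPoints(r)
def hook(p,W):
    box=(W[...,1]>.02)&(W[...,1]<.5)&(W[...,0]>.3)&(W[...,0]<.6)
    h=box&(W[...,2]>.025)&(W[...,2]<.2)
    P=W[h]; return P
E
python3 - <<'E'
from m import *
for n in("top","side"):
    f=np.load(n+"0.npz");p,W=f["p"],f["W"]
    z,r,b=shelf(p,W);print(n,z,r,b.tolist())
    m=(W[...,2]>.012)&(W[...,0]>.2)&(W[...,0]<.75)&(W[...,1]<.45)&(W[...,1]>-.5)
    k,l,s,c=cv2.connectedComponentsWithStats(m.astype(np.uint8))
    for i in range(1,k):
        if s[i,4]<60: continue
        P=W[l==i]; r=cv2.minAreaRect((P[:,:2]*1000).astype(np.float32))
        print(s[i],np.round(P.mean(0),4),P[:,2].max().round(4),np.round(r[0],1),np.round(r[1],1),round(r[2],1))
E
```

```text
top 0.08188138152658823 ((514.4267578125, -210.8503875732422), (211.13510131835938, 329.3478698730469), 4.404583930969238) [[396.52423095703125, -54.77025604248047], [421.8177795410156, -383.1454162597656], [632.3292846679688, -366.9305114746094], [607.0357666015625, -38.55535888671875]]
[241 135  23  24 413] [0.7234 0.0561 0.048 ] 0.0527 [723.7  55.7] [46.2 46.9] 69.3
[  298   192   175   117 17832] [ 0.513  -0.2051  0.0986] 0.1756 [ 514.3 -210.9] [211.8 329.7] 4.5
[  99  198  122   50 1083] [0.5457 0.275  0.028 ] 0.0359 [557.5 246.5] [ 38.9 261.2] 18.9
side 0.08381718290534154 ((512.9532470703125, -212.29190063476562), (212.31790161132812, 330.5516357421875), 4.365105628967285) [[394.5227966308594, -55.57544708251953], [419.68170166015625, -385.16827392578125], [631.3836669921875, -369.00836181640625], [606.2247924804688, -39.41552734375]]
[  0 103   8  20  97] [0.2199 0.4456 0.2637] 0.2898 [218.1 444.6] [17.  10.1] 3.1
[164 157  94  44 736] [0.5427 0.2686 0.0268] 0.0365 [555.2 244.5] [ 40.3 263.7] 18.6
[302 171  21  24 358] [0.7188 0.0499 0.0412] 0.0523 [723.1  52.4] [47.9 46.3] 19.3
[  230   213   217   191 20911] [ 0.4873 -0.2451  0.0961] 0.1763 [ 513.  -212.5] [212.3 331. ] 4.4
```

```bash
cat >> m.py <<'E'
def hookfit(p,W,box=(.3,.7,.05,.5),zoff=0):
    x0,x1,y0,y1=box
    m=(W[...,2]>.012+zoff)&(W[...,0]>x0)&(W[...,0]<x1)&(W[...,1]<y1)&(W[...,1]>y0)
    k,l,s,c=cv2.connectedComponentsWithStats(m.astype(np.uint8)); m=l==1+s[1:,4].argmax()
    hsv=cv2.cvtColor(p,cv2.COLOR_RGB2HSV); wood=m&(hsv[...,1]>80); H=W[wood&(W[...,2]>.026+zoff)]; S=W[m&(hsv[...,1]<60)]
    r=cv2.minAreaRect((H[:,:2]*1000).astype(np.float32))
    return r,H,S
E
python3 - <<'E'
from m import *
for n in("top","side"):
    f=np.load(n+"0.npz");r,H,S=hookfit(f["p"],f["W"])
    print(n,r,len(H),len(S),H[:,2].mean())
    c=np.array(r[0])/1000
    d=S[:,:2].mean(0)-c; d/=np.linalg.norm(d)
    a=(S[:,:2]-c)@d; 
    rod=S[(a>.08)&(a<.18)][:,:2]; vx,vy,x,y=cv2.fitLine(rod.astype(np.float32),cv2.DIST_HUBER,0,.01,.01).ravel()
    if vy>0: vx,vy=-vx,-vy
    e=np.array([vx,vy]); q=np.array([-vy,vx]); print("rod dir",e,"off",(np.array([x,y])-c)@q, "corner a",((S[:,:2]-c)@e).max(), "lat",((S[:,:2]-c)@q).max(), "heading deg",np.degrees(np.arctan2(vy,vx)))
    hm=(H[:,:2]-c)@e; print(hm.min(),hm.max(),S[(a>.08),2].mean())
E
```

```text
top ((534.7252807617188, 318.68536376953125), (28.69511604309082, 109.25948333740234), 14.153096199035645) 680 346 0.031066270876203533
rod dir [ 0.23579584 -0.9718026 ] off 0.00034653485752993846 corner a 0.204698341493544 lat 0.035671059074689954 heading deg -76.36146
-0.05456801842346281 0.05455285516885837 0.023046386695041235
side ((533.5794067382812, 316.38616943359375), (29.616313934326172, 111.32757568359375), 13.374629020690918) 342 255 0.03208306844029235
rod dir [ 0.2430924 -0.9700031] off -0.001508245288253652 corner a 0.20563550995534174 lat 0.03380127059256666 heading deg -75.93087
-0.05560145106511329 0.05560734452077843 0.02365513731972765
```

```bash
python3 -m inch '0.04 -0.025 0 0 0 -8 0; 0.09 -0.055 -0.02 0 0 -17 0; 0.14 -0.09 -0.04 0 0 -26 0; 0.19 -0.12 -0.06 0 0 -34 0; 0.24 -0.15 -0.08 0 0 -43 0; 0.28 -0.175 -0.095 0 0 -49 0; 0.302 -0.189 -0.105 0 0 -51 0; 0.302 -0.189 -0.105 0 0 -51 0'
python3 - <<'E'
from h import *
s=read_state();print(s["tool_pos"],s["orientation"],s["joints"],s["contact_force"],s["time_s"])
p,d,c=shot("side");cv2.imwrite("pics/s1.png",p[:,:,::-1])
E
```

```text
time_s: 1.1
tool_pos: [0.5369, 0.3073, 0.0983]
orientation: [-0.001, 0.618, 0.786, -0.001]
contact_force: [-0.9, 0.3, -1.0]
grip_width: 1.001
finger_force: 0.0
[0.53693265 0.30734855 0.09832348] [-6.33411554e-04  6.18010975e-01  7.86168806e-01 -8.01038885e-04] [ 4.00463274e-01  5.36570650e-01 -1.48684694e-01  8.87555686e-01
  3.35361996e-04  1.73288407e+00] [-0.89182453  0.3071022  -0.96687961] 1.1
```

View pics/s1.png

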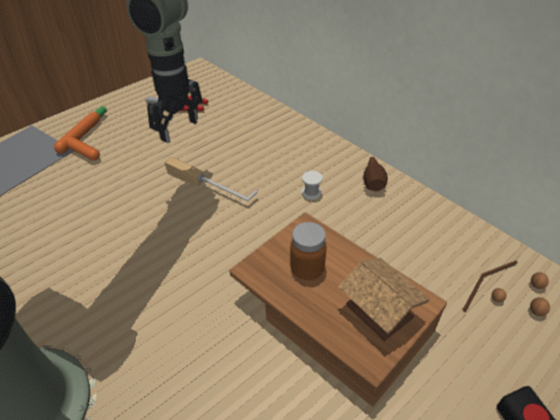

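The gripper hangs over the handle at (185,170), with the fingers at (160–195, 125). Next I descend and close.

```bash
python3 -m inch '0 0 -0.03 0 0 0 0; 0 0 -0.06 0 0 0 0; 0 0 -0.08 0 0 0 0; 0 0 -0.09 0 0 0 0; 0 0 -0.09 0 0 0 0; 0 0 -0.09 0 0 0 1; 0 0 -0.09 0 0 0 1; 0 0 -0.09 0 0 0 1' && python3 -m inch '0 0 0 0 0 0 1; 0 0 0 0 0 0 1; 0 0 0 0 0 0 1; 0 0 0 0 0 0 1; 0 0 0.003 0 0 0 1; 0 0 0.006 0 0 0 1; 0 0 0.008 0 0 0 1; 0 0 0.008 0 0 0 1'
python3 - <<'E'
from m import *
p,d,c=shot("top");W=cloud(d,c);np.savez("top1.npz",p=p,W=W)
p,d,c=shot("side");cv2.imwrite("pics/s2.png",p[100:300,100:380,::-1].repeat(2,0).repeat(2,1));W=cloud(d,c);np.savez("side1.npz",p=p,W=W)
s=read_state();print(s["tool_pos"])
E
```

```text
time_s: 2.15
tool_pos: [0.5371, 0.3086, 0.0102]
orientation: [0.0, 0.617, 0.787, 0.0]
contact_force: [-0.7, -0.1, 0.3]
grip_width: 0.374
finger_force: 0.0
time_s: 3.15
tool_pos: [0.5369, 0.3085, 0.0179]
orientation: [0.0, 0.617, 0.787, 0.0]
contact_force: [0.5, 0.3, -0.2]
grip_width: -0.005
finger_force: 0.0
[0.53666277 0.30843937 0.01761146]
```

View pics/s2.png

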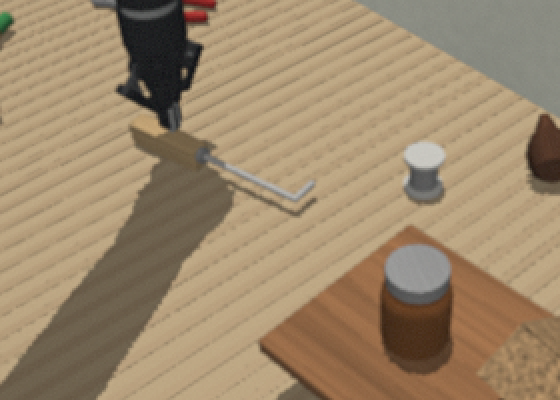

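Run:
```python
from m import *
for n in("top","side"):
    c=camera_info(n);K=np.array(c["intrinsics"]);X=c["R"]@np.array([.5367,.3084,.0176])+c["t"];a=X[:2]/X[2];a=a*(1+c["k1"]*(a@a));print(n,K[:2,:2]@a+K[:2,2])
    f=np.load(n+"1.npz");p,W=f["p"],f["W"]
    cv2.imwrite(f"pics/z_{n}.png",cv2.resize(p[150:270,90:230,::-1] if n=="top" else p[110:230,130:270,::-1],None,fx=4,fy=4))
    m=(W[...,2]>.045)&(W[...,2]<.07)&(W[...,1]>.2)&(W[...,1]<.42)&(W[...,0]>.4)&(W[...,0]<.7)
    print(m.sum(),np.nanmean(W[m],0))
    hsv=cv2.cvtColor(p,cv2.COLOR_RGB2HSV)
    h=(W[...,2]>.026)&(W[...,2]<.05)&(hsv[...,1]>80)&(W[...,1]>.2)&(W[...,1]<.42)&(W[...,0]>.4)&(W[...,0]<.7)
    print(cv2.minAreaRect((W[h][:,:2]*1000).astype(np.float32)),np.percentile(W[h][:,2],[10,50,90]))
```

```text
top [130.99680675 234.46128802]
42 [0.53863885 0.29853932 0.05825473]
((541.30712890625, 290.57489013671875), (28.392641067504883, 51.89168930053711), 13.103928565979004) [0.02831692 0.03111817 0.03348292]
side [186.29617346 171.62868719]
86 [0.53452035 0.29866876 0.05912823]
((533.0735473632812, 316.77459716796875), (28.96376609802246, 108.36151885986328), 13.564224243164062) [0.02877886 0.0325281  0.0345982 ]
```

View pics/z_side.png

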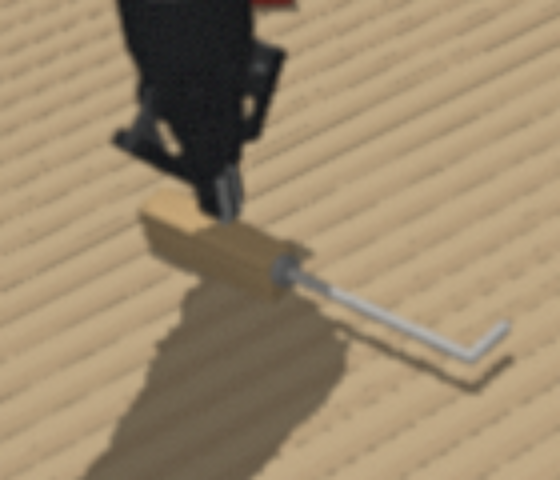

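View pics/z_top.png

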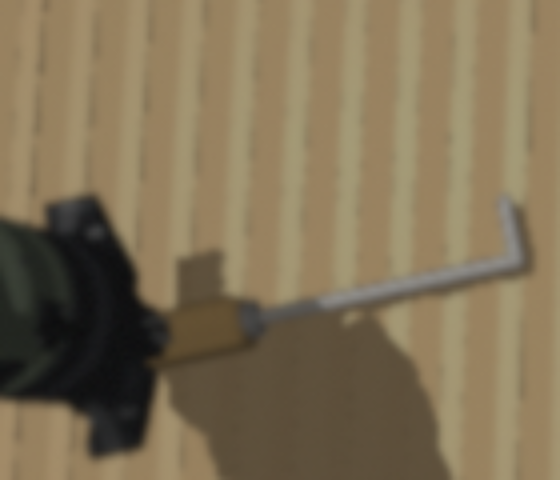

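Run:
```python
from m import *
f=np.load("side1.npz");p,W=f["p"],f["W"]
for v in range(150,170):
    print(v,[ (int(p[v,u].max()),*np.round(W[v,u]*1000).astype(int).tolist()) for u in (183,185,187,189)])
```

```text
150 [(27, 531, 293, 96), (28, 536, 294, 93), (34, 543, 296, 88), (73, 549, 297, 84)]
151 [(31, 530, 293, 93), (28, 536, 294, 90), (57, 544, 299, 83), (90, 550, 300, 80)]
152 [(30, 529, 291, 92), (36, 534, 291, 90), (71, 542, 296, 83), (95, 550, 302, 75)]
153 [(28, 530, 294, 87), (46, 535, 294, 85), (62, 544, 300, 76), (83, 549, 301, 73)]
154 [(38, 528, 291, 87), (67, 534, 293, 82), (55, 542, 298, 75), (71, 550, 303, 68)]
155 [(44, 531, 299, 78), (89, 535, 296, 77), (61, 540, 296, 74), (71, 548, 301, 68)]
156 [(42, 530, 297, 76), (90, 534, 295, 75), (57, 541, 297, 70), (69, 546, 297, 68)]
157 [(39, 530, 297, 73), (87, -9223372036854775808, -9223372036854775808, -9223372036854775808), (59, 539, 295, 70), (74, 545, 296, 66)]
158 [(33, 528, 295, 72), (86, 534, 297, 68), (62, 537, 293, 69), (70, 545, 297, 63)]
159 [(28, 528, 297, 68), (86, 533, 296, 66), (62, 539, 297, 63), (74, 543, 294, 62)]
160 [(27, 529, 299, 64), (82, 533, 296, 63), (71, 538, 295, 61), (75, 544, 297, 57)]
161 [(27, 528, 298, 61), (75, 534, 299, 58), (78, 536, 294, 59), (82, 544, 298, 53)]
162 [(25, 527, 297, 60), (64, 534, 299, 55), (81, 537, 296, 55), (75, 542, 295, 53)]
163 [(43, 527, 298, 56), (63, 533, 299, 52), (80, 537, 296, 52), (92, 543, 298, 48)]
164 [(101, 526, 297, 54), (73, 532, 298, 51), (81, 534, 291, 53), (120, 570, 352, -1)]
165 [(148, 536, 318, 33), (95, 532, 300, 46), (92, 535, 295, 47), (114, 548, 310, 31)]
166 [(127, 532, 312, 36), (107, 538, 311, 33), (109, 542, 309, 33), (114, 543, 301, 36)]
167 [(110, 532, 312, 32), (113, 535, 307, 34), (116, 539, 305, 33), (113, 543, 302, 33)]
168 [(113, 530, 310, 32), (115, 533, 304, 34), (115, 535, 298, 37), (114, 541, 300, 32)]
169 [(121, 528, 306, 32), (114, 530, 300, 34), (114, 536, 300, 31), (115, 539, 296, 32)]<stdin>:4: RuntimeWarning: invalid value encountered in cast
```

The pictures show the shut fingertips about 13 mm above the handle top, at (187,165) in the side view. The true tip height is therefore about 30 mm more than reported. I'll reopen partly and go down in guarded steps.

```bash
python3 -m inch '0 0 0 0 0 0 0.3; 0 0 0 0 0 0 0.3; 0 0 0 0 0 0 0.3; 0 0 0 0 0 0 0.3; 0 0 -0.008 0 0 0 0.3; 0 0 -0.015 0 0 0 0.3; 0 0 -0.023 0 0 0 0.3; 0 0 -0.023 0 0 0 0.3'
python3 - <<'E'
from m import *
p,d,c=shot("side");W=cloud(d,c)
hsv=cv2.cvtColor(p,cv2.COLOR_RGB2HSV)
m=(hsv[...,2]<95)&(W[...,2]>.012)&(W[...,2]<.08)&(W[...,1]>.26)&(W[...,1]<.36)&(W[...,0]>.46)&(W[...,0]<.62)
for a,b in((.46,.52),(.55,.62)):
    P=W[m&(W[...,0]>a)&(W[...,0]<b)]; print(len(P),np.round(np.nanpercentile(P[:,2],[0,2,5,10,50]),4) if len(P) else 0)
cv2.imwrite("pics/s3.png",cv2.resize(p[110:230,130:270,::-1],None,fx=4,fy=4))
E
```

```text
time_s: 4.25
tool_pos: [0.5358, 0.3081, -0.0066]
orientation: [-0.0, 0.617, 0.787, -0.001]
contact_force: [-0.7, -0.3, 0.2]
grip_width: 0.697
finger_force: 0.0
160 [0.0133 0.0309 0.0334 0.0366 0.0582]
157 [0.0266 0.0285 0.0309 0.0328 0.0587]
```

View pics/s3.png

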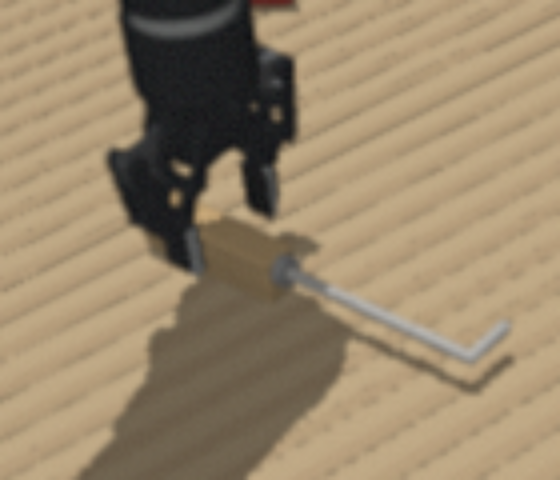

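The fingers straddle the handle: near finger at about (190,265) in the crop, far finger at (262,210), tips at a height of about 30 mm. I go 14 mm lower and close.

```bash
python3 -m inch '0 0 -0.005 0 0 0 0.3; 0 0 -0.01 0 0 0 0.3; 0 0 -0.014 0 0 0 0.3; 0 0 -0.014 0 0 0 0.3; 0 0 -0.014 0 0 0 1; 0 0 -0.014 0 0 0 1; 0 0 -0.014 0 0 0 1; 0 0 -0.014 0 0 0 1'
```

```text
time_s: 5.3
tool_pos: [0.5371, 0.3086, -0.019]
orientation: [0.0, 0.617, 0.787, 0.0]
contact_force: [-0.1, 0.7, 2.7]
grip_width: 0.314
finger_force: 60.1
```

Gripped (60 N, 27 mm). I lift, turn to line up with the shelf, and stop short of it to re-measure the hook.

```bash
python3 -m inch '0 0 0.012 0 0 0 1; -0.02 -0.02 0.012 0 0 -2 1; -0.04 -0.05 0.012 0 0 -5 1; -0.065 -0.08 0.012 0 0 -7.5 1; -0.09 -0.11 0.012 0 0 -9.5 1; -0.106 -0.13 0.012 0 0 -9.5 1; -0.106 -0.13 0.012 0 0 -9.5 1; -0.106 -0.13 0.012 0 0 -9.5 1'
cat > t.py <<'E'
from m import *
O=np.array([.501,-.047]);ex=np.array([.0768,-.997]);ey=np.array([.997,.0768])
E
python3 - <<'E'
from t import *
st=read_state();T=st["tool_pos"];print(T,st["contact_force"])
for n in("top","side"):
    p,d,c=shot(n);W=cloud(d,c)
    hsv=cv2.cvtColor(p,cv2.COLOR_RGB2HSV)
    L=np.einsum('ijk,lk->ijl',W[...,:2]-T[:2],np.array([ex,ey]))
    m=(W[...,2]>.018)&(W[...,2]<.06)&(L[...,0]>.06)&(L[...,0]<.23)&(abs(L[...,1])<.06)
    k,l,s,_=cv2.connectedComponentsWithStats(m.astype(np.uint8)); m=l==1+s[1:,4].argmax()
    P=L[m];Z=W[m][:,2]
    a=P[:,0].max(); rod=(P[:,0]<a-.012)
    f=np.polyfit(P[rod,0],P[rod,1],1);fz=np.polyfit(P[rod,0],Z[rod],1)
    print(n,"max along",a,"rod lat at tip,slope",np.polyval(f,a-.004),f[0],"tip end lat",P[:,1].max(),"z at tip,slope",np.polyval(fz,a),fz[0])
E
```

```text
time_s: 6.3
tool_pos: [0.4321, 0.1791, -0.0068]
orientation: [0.0, 0.68, 0.733, 0.001]
contact_force: [-0.2, -0.2, -1.0]
grip_width: 0.318
finger_force: 59.6
[ 0.43213491  0.1790849  -0.00682737] [-0.24234953 -0.17237968 -1.00456557]
top max along 0.1943151394864241 rod lat at tip,slope 0.0004433533173904877 -0.00213256959530397 tip end lat 0.03514752966496541 z at tip,slope 0.034981998333758854 -0.00026153592685108175
side max along 0.19642470293420344 rod lat at tip,slope -0.0014976275351769159 -0.0026833952576710814 tip end lat 0.03410132133408415 z at tip,slope 0.03566298516252732 -0.0013611530065501334
```

```bash
python3 -m inch '0.001 -0.015 -0.007 0 0 0 1; 0.003 -0.035 -0.007 0 0 0 1; 0.004 -0.055 -0.007 0 0 0 1; 0.006 -0.075 -0.007 0 0 0 1; 0.007 -0.09 -0.007 0 0 0 1; 0.008 -0.102 -0.007 0 0 0 1; 0.0085 -0.11 -0.007 0 0 0 1; 0.009 -0.116 -0.007 0 0 0 1'
```

```text
time_s: 7.4
tool_pos: [0.4394, 0.0629, -0.0145]
orientation: [-0.001, 0.68, 0.733, 0.001]
contact_force: [-1.0, 3.9, -0.3]
grip_width: 0.314
finger_force: 59.6
```

Contact with the front board is felt (3.9 N), which puts the eye about 12 mm back from the tip. I back off 12 mm and slide sideways into the loop.

```bash
python3 -m inch '-0.0005 0.006 0 0 0 0 1; -0.001 0.012 0 0 0 0 1; -0.001 0.012 0 0 0 0 1; 0.005 0.0125 0 0 0 0 1; 0.011 0.013 0 0 0 0 1; 0.017 0.0135 0 0 0 0 1; 0.023 0.014 0 0 0 0 1; 0.023 0.014 0 0 0 0 1'
```

```text
time_s: 8.4
tool_pos: [0.4635, 0.0764, -0.0144]
orientation: [0.0, 0.68, 0.733, 0.0]
contact_force: [-0.2, 0.1, -2.2]
grip_width: 0.313
finger_force: 59.6
```

```bash
python3 -m inch '0.003 0 0 0 0 0 1; 0.006 0.0005 0 0 0 0 1; 0.009 0.0005 0 0 0 0 1; 0.009 0.0005 0 0 0 0 1; 0.009 0.0005 0 0 0 0 1; 0.0085 0.005 0 0 0 0 1; 0.008 0.011 0 0 0 0 1; 0.0075 0.016 0 0 0 0 1'
```

```text
time_s: 9.4
tool_pos: [0.4702, 0.0922, -0.0144]
orientation: [0.001, 0.68, 0.733, -0.001]
contact_force: [0.5, -3.4, -2.6]
grip_width: 0.315
finger_force: 59.5
```

Pull force of 3.4 N, so it is hooked. Now I draw the tray out.

```bash
python3 -m inch '-0.001 0.013 0 0 0 0 1; -0.002 0.028 0 0 0 0 1; -0.0035 0.045 0 0 0 0 1; -0.005 0.062 0 0 0 0 1; -0.006 0.078 0 0 0 0 1; -0.007 0.092 0 0 0 0 1; -0.008 0.102 0 0 0 0 1; -0.008 0.107 0 0 0 0 1' && python3 -m inch '0 0 0 0 0 0 1; 0 0 0 0 0 0 1; 0 0 0 0 0 0 1; 0 0 0 0 0 0 1; 0 0 0 0 0 0 1; 0 0 0 0 0 0 1; 0 0 0 0 0 0 1; 0 0 0 0 0 0 1'
python3 - <<'E'
from t import *
st=read_state();T=st["tool_pos"];print(T,st["contact_force"])
p,d,c=shot("top");cv2.imwrite("pics/t4.png",cv2.resize(p[140:310,200:360,::-1],None,fx=3.5,fy=3.5))
W=cloud(d,c);L=np.einsum('ijk,lk->ijl',W[...,:2]-O,np.array([ex,ey]))
m=(W[...,2]>.035)&(W[...,2]<.058)&(L[...,0]>-.12)&(L[...,0]<-.002)&(abs(L[...,1])<.09)
print(m.sum(),np.percentile(L[m][:,0],[1,5,50]),np.percentile(L[m][:,1],[1,99]))
E
```

```text
time_s: 10.4
tool_pos: [0.4618, 0.2002, -0.0145]
orientation: [-0.0, 0.68, 0.733, -0.0]
contact_force: [0.7, -4.3, -1.4]
grip_width: 0.315
finger_force: 59.6
time_s: 11.4
tool_pos: [0.4622, 0.1995, -0.0144]
orientation: [-0.0, 0.68, 0.733, 0.0]
contact_force: [-0.3, 0.6, -1.6]
grip_width: 0.317
finger_force: 59.6
[ 0.46216392  0.19945357 -0.01440516] [-0.27744242  0.55246317 -1.64128127]
673 [-0.06631398 -0.05329816 -0.02455183] [-0.0729532   0.07549429]
```

View pics/t4.png

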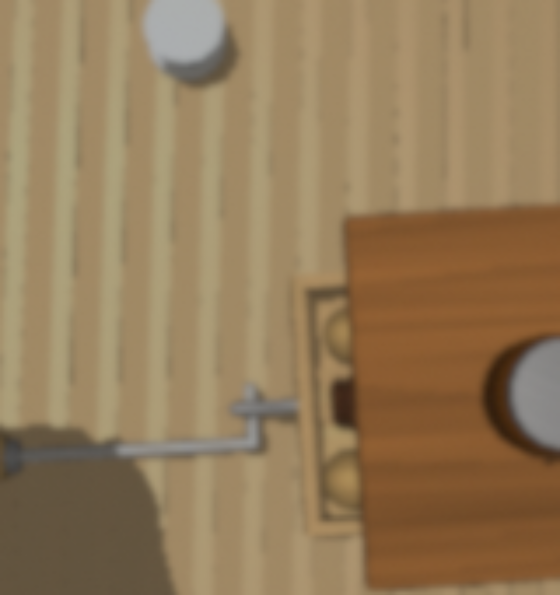

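The top view shows the bent end through the loop at crop (252,408) and the front board at x≈305. That is roughly 27 mm clear of the shelf's edge at x≈355. Next I unhook: ease in 9 mm, slide sideways, then back away.

```bash
python3 -m inch '0 -0.005 0 0 0 0 1; 0.0005 -0.009 0 0 0 0 1; 0.0005 -0.009 0 0 0 0 1; -0.008 -0.0095 0 0 0 0 1; -0.016 -0.01 0 0 0 0 1; -0.024 -0.011 0 0 0 0 1; -0.034 -0.012 0 0 0 0 1; -0.044 -0.0125 0 0 0 0 1' && python3 -m inch '-0.01 0 0 0 0 0 1; -0.02 0.01 0 0 0 0 1; -0.025 0.03 0 0 0 0 1; -0.03 0.05 0 0 0 0 1; -0.03 0.065 0 0 0 0 1; -0.03 0.07 0 0 0 0 1; -0.03 0.07 -0.002 0 0 0 1; -0.03 0.07 -0.0035 0 0 0 1'
```

```text
time_s: 12.45
tool_pos: [0.4173, 0.1869, -0.0144]
orientation: [-0.0, 0.68, 0.733, -0.0]
contact_force: [0.4, -0.3, -0.9]
grip_width: 0.316
finger_force: 59.6
time_s: 13.45
tool_pos: [0.3881, 0.2564, -0.0182]
orientation: [0.0, 0.681, 0.733, -0.0]
contact_force: [-0.1, 0.0, -0.9]
grip_width: 0.315
finger_force: 59.6
```

```bash
python3 -m inch '0 0 -0.0005 0 0 0 1; 0 0 -0.001 0 0 0 1; 0 0 -0.001 0 0 0 1; 0 0 -0.001 0 0 0 0.3; 0 0 -0.001 0 0 0 0.3; 0 0 -0.001 0 0 0 0.3; 0 0 -0.001 0 0 0 0.3; 0 0 -0.001 0 0 0 0.3' && python3 -m inch '0 0 0.02 0 0 0 0.3; 0 0 0.04 0 0 0 0.3; 0 0 0.07 0 0 0 0.3; -0.01 0.02 0.11 0 0 0 0.3; -0.03 0.05 0.15 0 0 0 0.3; -0.03 0.08 0.17 0 0 0 0.3; -0.03 0.08 0.17 0 0 0 0.3; -0.03 0.08 0.17 0 0 0 0.3'
python3 - <<'E'
from t import *
p,d,c=shot("top");W=cloud(d,c);L=np.einsum('ijk,lk->ijl',W[...,:2]-O,np.array([ex,ey]))
m=(W[...,2]>.035)&(W[...,2]<.058)&(L[...,0]>-.06)&(L[...,0]<-.002)&(abs(L[...,1])<.09)
print("board front",np.percentile(L[m][:,0],[1,5,50]))
cv2.imwrite("pics/t5.png",p[:,:,::-1])
hs=cv2.cvtColor(p,cv2.COLOR_RGB2HSV)
h=(W[...,2]>.012)&(W[...,2]<.06)&(L[...,0]<-.08)&(L[...,0]>-.36)&(L[...,1]<-.03)&(L[...,1]>-.16)
print("hook x max",np.percentile(L[h][:,0],99.5),"z pct",np.percentile(W[h][:,2],[50,90,99]))
E
```

```text
time_s: 14.45
tool_pos: [0.3882, 0.257, -0.0189]
orientation: [0.0, 0.68, 0.733, 0.0]
contact_force: [-0.0, -0.0, -0.4]
grip_width: 0.698
finger_force: 0.0
time_s: 15.45
tool_pos: [0.3575, 0.3361, 0.1503]
orientation: [0.0, 0.68, 0.733, -0.001]
contact_force: [-0.4, -0.8, -0.5]
grip_width: 0.697
finger_force: 0.0
board front [-0.05733285 -0.04341777 -0.02419291]
hook x max -0.11785818925874678 z pct [0.02947677 0.03304806 0.03496947]
```

View pics/t5.png

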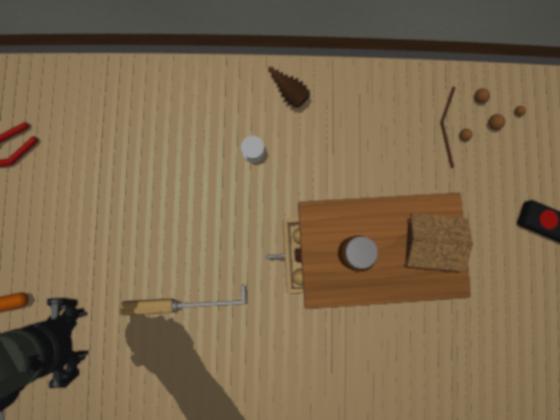

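The tray is out, with its loop at (275,257). The hook lies flat with its tip at (245,295), about 95 mm from the loop. The jar, spool and house are where they were.

```bash
python3 -c "
from workcell import *
print(close_job())"
```

```text
the job is handed in; nothing more can be done
None
```

I drew the tray out about 27 mm past the shelf's edge, laid the hook flat about 95 mm from the loop, left the jar, spool and bark house in place, and handed the job in after about 15.5 s of the 46 s allowed; no verdict came back.

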